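# Stand the fallen cell magazine back up

### The job

A full magazine of solar cells has toppled onto its front on the green bench, and a screwdriver lies just beyond its foot, where its base has to come down. First lay the screwdriver in the black tray, then tip the fallen magazine up over the bottom edge at its foot until it stands squarely upright on the bench. The cells are brittle: ease it all the way down onto its base, never let it fall, and leave the standing magazine, the bottle and the tape roll where they are.

Things in the scene. Friction and masses are not known exactly. Their poses are not given: they have to be found in the camera images.
- magazine: fallen grey box, 0.5 kg, body 110 tall, 120 wide, 70 mm deep, lying on its front, top to the right (-y). Origin: middle of the foot's front bottom edge, on the bench, about which it tips. x: foot to top (level now, up when righted), y: width, z: front to back (up now). Back plate (z 62 to 70 mm) rises past the top as a tab (x 110 to 150 mm), now overhanging, 62 mm clear below
- tab_edge (a point): middle of the free edge of the tab on the magazine's back plate: x 150, y 0, z 66 mm in the magazine's frame
- screwdriver: screwdriver, 150 mm long: black handle 75 mm long and 26 mm thick, then a thin steel blade; lies on the bench its axis 60 to 72 mm beyond the magazine's foot, roughly parallel to the foot edge. Origin at mid-length on its underside, x from handle to blade, z up
- screwdriver_grip (a point): on the axis of the screwdriver's handle, 30 mm from its mid-length; the place to take it
- screwdriver_tip (a point): tip of the screwdriver's blade
- tray: open black plastic tray, 220 x 130 mm outside (x by y), 28 mm high, walls 4 mm and floor 4 mm thick, left or right on the bench; origin under its centre on the bench, x along its length, z up, fixed to the bench
- spare: another magazine of the same shape and size that stands upright, to be left alone; origin at the centre of its underside, front to -x, back plate with its tab (150 mm high) at +x, z up
- bottle: white bottle with black cap, diameter 60 mm, 150 mm high, to be left alone; origin at the centre of its underside
- tape: roll of tape lying flat, outside diameter 90 mm, 24 mm high, to be left alone; origin at the centre of its underside
Mind the look-alikes: they are no part of the job. Of the things shaped like the screwdriver, the black one is meant.

How it is judged:
On the way, in this order (a step that is already met when the one before it is completed fails the run):
1. the screwdriver lies in the tray, while the magazine still lies on its front (x of screwdriver_grip in the frame of tray between -0.108 and 0.108 m and y of screwdriver_grip in the frame of tray between -0.063 and 0.063 m and z of each of screwdriver_grip, screwdriver_tip in the frame of tray below 0.04 m and x of screwdriver_tip in the frame of tray between -0.108 and 0.108 m and y of screwdriver_tip in the frame of tray between -0.063 and 0.063 m and angle between magazine's own x axis and vertical above 1.3 rad), for 0.2 s.
2. the magazine stands upright on its base (angle between magazine's own x axis and vertical below 0.05 rad and height (world z) of magazine between -0.006 and 0.006 m), for 0.2 s.
At the end, for the whole second after the job is handed in: The magazine stands on its base on the bench (tilt under 0.05 rad, foot edge within 6 mm of bench height), the screwdriver's handle and tip are both inside the tray's walls and less than 40 mm above its underside, and both are at rest (all of step 2 and x of screwdriver_grip in the frame of tray between -0.108 and 0.108 m and y of screwdriver_grip in the frame of tray between -0.063 and 0.063 m and z of each of screwdriver_grip, screwdriver_tip in the frame of tray below 0.04 m and x of screwdriver_tip in the frame of tray between -0.108 and 0.108 m and y of screwdriver_tip in the frame of tray between -0.063 and 0.063 m and linear speed of each of magazine, screwdriver below 0.02 m/s); the robot touches nothing.
It fails at once if the magazine falls or is flung: it turns faster than 3 rad/s (angular speed of magazine above 3 rad/s).
It fails at once if the standing magazine is moved more than 25 mm (distance of spare from where it was at the start of the episode above 0.025 m).
It fails at once if the bottle is moved more than 25 mm (distance of bottle from where it was at the start of the episode above 0.025 m).
It fails at once if the tape roll is moved more than 25 mm (distance of tape from where it was at the start of the episode above 0.025 m).
It fails at once if the standing magazine or the bottle is tipped (angle between any of spare, bottle's own z axis and vertical above 0.4 rad).
It also fails if it takes over 64 s, if anything falls off the work surface, if the arm or the gripper's body presses on something with over 40 N, if the wrist force passes 120 N, or if a joint passes its speed limit or range.

### The arm

A 6-joint arm with a two-finger parallel gripper is mounted at the origin on the work surface. World frame = base frame: x ahead of the robot, y to its left, z up, the work surface at z = 0. Lengths are in m, angles in rad, forces in N, time in s.
With the tool pointing down it reaches from about 0.225 to 0.875 m from the base axis. Payload 3.4 kg.
Tool frame: the origin (TCP) lies at the very end of the fingers, on their centre line; the grasp point (between the pads) lies 19 mm behind it (ctrl.tcp_to_grasp is the z of the grasp point in the tool frame, in m); z points along the fingers, y is the direction in which the jaws open and shut (so a half turn about z gives the same grasp; the last joint's range is limited). The gripper opens to 85 mm and grips with 20 to 120 N. Pads are 22 mm wide; open, the fingers measure 114 mm over their backs; the gripper's body (76 mm by 85 mm) begins 54 mm behind the grasp point. The pads swing forward as they close: fully open they stand 13 mm farther back than shut.
Start: joints at [-1.443, 0.276, 1.505, -0, 1.361, -0.121], TCP at [0.142, -0.557, 0.202] pointing down, gripper open.
Joint ranges: [-2.89, 2.89], [-0.75, 2.08], [0.22, 2.7], [-1.18, 4.32], [0.11, 2.71], [-2.7, 2.7]. Speed limits (rad/s): [2.57, 2.57, 3.14, 3.14, 3.14, 3.14].

### API

Orientations are given as a unit quaternion [w, x, y, z].
In Python, from bench import ctrl gives the robot as it stands.
- The arm moves only by the tool move_arm, never from a script. Its argument "steps" is a list of rows, each an object of numbers: "tx", "ty", "tz": the shift along the world's x, y, z in mm; "rx", "ry", "rz": the turn, a rotation vector about the world's x, y, z in rad; "claw": the closure, from 0 (fully open) to 1 (shut). A call has 1 to 12 rows; each row shifts and turns the commanded pose from where the row before left it; what a row does not reach is not made up. A row lasts 1/10 s, in which the tool goes at most 50 mm and 8.59 degrees, less where a joint would pass 70% of its speed; a pose out of reach is approached as far as the arm can. A call with a gripper value outside its range is refused whole. The fingers move at their own pace and stop on an object; the grip force is fixed at half the most. Time passes only in rows, so rows that do not move let the fingers close. It gives the time, the measured TCP pose, the force and the opening at its end, in the units of the state.
- ctrl.state(): the state, without advancing time (a new reading comes with each control period).
- ctrl.get_image(name): name is "scene" or "top"; returns a dict with "color" (480x640x3 uint8, blue, green, red), "depth" (480x640 float32, m along the optical axis (not along the pixel's ray), 0 where there is no reading), "K" (3x3 intrinsics, pixels), "R" (3x3) and "t" (3): a world point X has camera coordinates R X + t. Camera axes: x right, y down, z forward; pixel columns grow to the right and rows downward; lengths in m; the calibration is good to about 2 mm. A picture is of the moment at which its call begins.
- ctrl.sign_off(): hands the job in, once; it reports no verdict.
The state is a dict: "time_s": time; "qpos": joint angles; "joint_vel": joint speeds; "joint_torque": joint torques, N m; "tcp_pos": TCP position; "tool_rot": TCP orientation; "ft_force": force on the tool from outside, world axes, zero at the start; "wrist_torque": the same for the moment, N m; "opening": finger opening in m.
Only numpy, scipy, OpenCV 4.12 (cv2) and the standard library are available. Lean on these libraries where they do the work, as an engineer would, in place of code of your own. Each camera call takes 0.05 s, during which the arm holds its last target. There are 200 camera calls.

## Working session

There is one attempt and no reset: what is moved stays moved. The work goes in short steps, Python scripts to look and compute and a tool call to move; the robot and the scene stay as the last step left them, time stands still between calls to the robot, and variables do not carry over. Pictures are saved under pics/ and viewed, about 8 in all and at most 12, crops included, and the job is handed in when it is done.

Besides the shell and the picture viewer there is one more tool, called by a JSON object that holds its "fn" and its "kwargs", one argument or row to a line. move_arm: Moves the arm, as the interface text tells. Its arguments: {"type":"object","properties":{"steps":{"type":"array","items":{"type":"object","properties":{"tx":{"type":"number"},"ty":{"type":"number"},"tz":{"type":"number"},"rx":{"type":"number"},"ry":{"type":"number"},"rz":{"type":"number"},"claw":{"type":"number"}}}}},"required":["steps"]}

```bash
mkdir -p pics; cat > h.py <<'E'
import numpy as np, cv2
from bench import ctrl
def snap(n):
    im=ctrl.get_image(n); K=np.array(im["K"]);R=np.array(im["R"]);t=np.array(im["t"]);d=im["depth"]
    v,u=np.mgrid[0:480,0:640]
    P=np.stack([(u-K[0,2])/K[0,0]*d,(v-K[1,2])/K[1,1]*d,d],-1)
    W=(P-t)@R; W[d==0]=np.nan
    return im["color"],W,(K,R,t)
E
python3 - <<'E'
from h import *
o=[]
for n in("top","scene"):
    c,W,k=snap(n); cv2.imwrite(f"pics/{n}0.png",c); np.savez(f"{n}0.npz",c=c,W=W); print(n,k[1],k[2],k[0][0])
print(ctrl.state())
E
```

```text
top [[ 0.00533451 -0.99977875  0.02034683]
 [-0.98092534 -0.00918549 -0.19416773]
 [ 0.19431166 -0.01892293 -0.98075731]] [-0.01565346  0.56700653  1.03875378] [564.49131024   0.         324.09526844]
scene [[-0.90812311  0.41843379  0.01501914]
 [ 0.29395743  0.66269618 -0.68878356]
 [-0.29816345 -0.62108529 -0.72481144]] [ 0.50167143 -0.10860371  0.99678576] [470.27037574   0.         326.4419043 ]
{'time_s': 0.1, 'qpos': array([-1.44302780e+00,  2.76550291e-01,  1.50598411e+00,  4.93382673e-06,
        1.36068979e+00, -1.20985994e-01]), 'joint_vel': array([ 0.00051301, -0.00135994, -0.00228319, -0.00066669, -0.00149139,
        0.00015977]), 'joint_torque': array([ 1.35073202e-03, -4.17699015e+01, -2.46404725e+01, -5.35653612e-05,
        5.85480520e-03,  9.26372621e-06]), 'tcp_pos': array([ 0.14150349, -0.55680036,  0.2014246 ]), 'tool_rot': array([-8.15773257e-04,  9.92274849e-01,  1.24056274e-01, -3.54258562e-07]), 'ft_force': array([-0.11356818, -0.9429666 , -0.72186245]), 'wrist_torque': array([0.04086969, 0.02174977, 0.01501184]), 'opening': 0.08532897725329414}
```

View pics/top0.png

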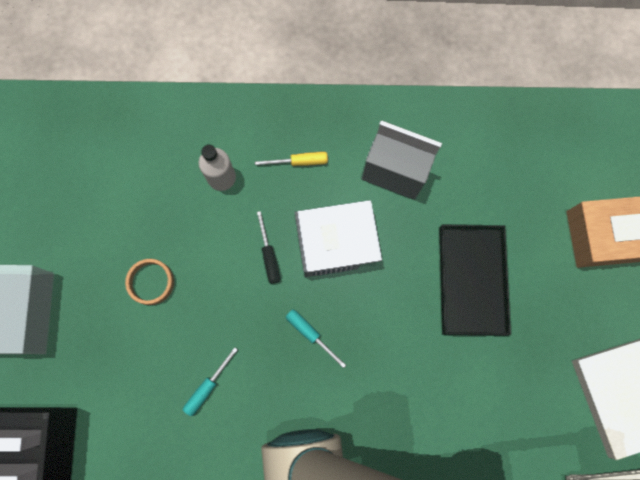

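View pics/scene0.png

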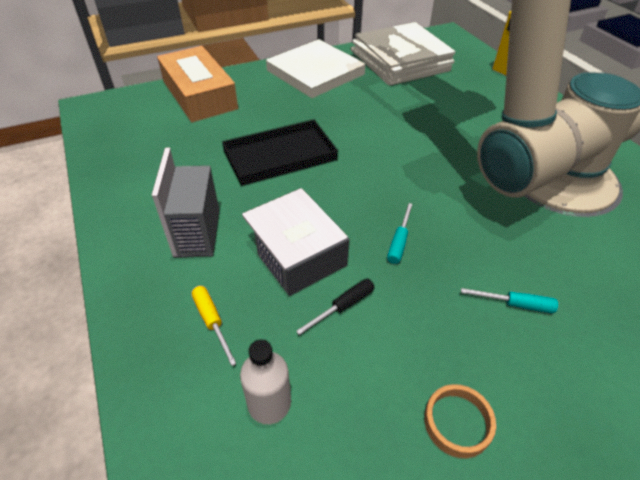

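The top view shows the fallen magazine's white back plate at about (340,238), the black screwdriver at (267,248) with its blade up, and the tray at (475,280). The spare is at (402,160), the bottle at (215,168) and the tape at (150,282).

```bash
cat > m.py <<'E'
from h import *
def rect(P): 
    (c,s,a)=cv2.minAreaRect((P*1000).astype(np.float32)); return np.round(c,1),np.round(s,1),round(a,1),np.round(cv2.boxPoints((c,s,a)),0).tolist()
def roi(W,u0,u1,v0,v1):
    m=np.zeros(W.shape[:2],bool); m[v0:v1,u0:u1]=1; return m
E
python3 - <<'E'
from m import *
f=np.load("top0.npz");c=f["c"].astype(int);W=f["W"];z=W[...,2];g=c.sum(2)
bench=roi(W,180,560,170,400); print("bench z",np.nanmedian(z[bench]))
m=roi(W,285,395,190,285)&(z>.06)&(z<.085); print("plate",rect(W[m][:,:2]),np.median(z[m]))
dark=(c.max(2)<55)
m=roi(W,252,288,235,290)&(z>.008)&(z<.04); print("handle(z)",rect(W[m][:,:2]),np.percentile(z[m],[50,90,99]))
m=roi(W,252,288,240,290)&dark; print("handle(dark)",rect(W[m][:,:2]))
m=roi(W,252,275,205,246)&(c.min(2)>110); print("blade",m.sum(),rect(W[m][:,:2]))
m=roi(W,430,520,215,345)&(dark|(z>.012))&(z<.04); print("tray",rect(W[m][:,:2]),np.percentile(z[m],[5,50,95]))
m=roi(W,355,450,115,205)&(z>.03); print("spare",rect(W[m][:,:2]))
m=roi(W,190,245,140,195)&(z>.03); print("bottle",rect(W[m][:,:2]))
E
```

```text
bench z 0.002615389215078586
plate (array([596.1, -37.3]), array([121.3, 150.3]), 9.7, [[524.0, 27.0], [549.0, -122.0], [669.0, -101.0], [643.0, 47.0]]) 0.07187718617068749
handle(z) (array([558.2,  93.4]), array([42.1, 96.9]), 86.3, [[509.0, 75.0], [605.0, 69.0], [608.0, 111.0], [511.0, 117.0]]) [0.02460563 0.02859499 0.03098046]
handle(dark) (array([547.1,  93.3]), array([71.7, 21.9]), 13.8, [[510.0, 95.0], [515.0, 74.0], [584.0, 91.0], [579.0, 112.0]])
blade 145 (array([624.6, 113.8]), array([79.4, 10.5]), 15.2, [[585.0, 109.0], [588.0, 98.0], [664.0, 119.0], [662.0, 129.0]])
tray (array([ 521.5, -312.5]), array([132.4, 220.7]), 89.6, [[411.0, -378.0], [631.0, -379.0], [632.0, -247.0], [412.0, -246.0]]) [0.00293518 0.00701456 0.0303614 ]
spare (array([ 709.1, -144. ]), array([122.4, 146. ]), 69.2, [[619.0, -175.0], [756.0, -227.0], [799.0, -113.0], [663.0, -61.0]])
bottle (array([728.9, 199.7]), array([54.8, 59. ]), 26.5, [[691.0, 214.0], [718.0, 161.0], [767.0, 186.0], [740.0, 238.0]])
```

{"fn": "move_arm", "kwargs": {
  "steps": [
    {"tx": 20.7, "ty": 32.6, "claw": 0.4},
    {"tx": 20.7, "ty": 32.6, "claw": 0.4},
    {"tx": 20.7, "ty": 32.6, "claw": 0.4},
    {"tx": 20.7, "ty": 32.6, "claw": 0.4},
    {"tx": 20.7, "ty": 32.6, "claw": 0.4},
    {"tx": 20.7, "ty": 32.6, "claw": 0.4},
    {"tx": 20.7, "ty": 32.6, "claw": 0.4},
    {"tx": 20.7, "ty": 32.6, "claw": 0.4},
    {"tx": 20.7, "ty": 32.6, "claw": 0.4},
    {"tx": 20.7, "ty": 32.6, "claw": 0.4},
    {"tx": 20.7, "ty": 32.6, "claw": 0.4},
    {"tx": 20.7, "ty": 32.6, "claw": 0.4}
  ]
}}

```text
$.steps[0]: bad value
```

{"fn": "move_arm", "kwargs": {
  "steps": [
    {"tx": 20.7, "ty": 32.6, "claw": 0.4},
    {"tx": 20.7, "ty": 32.6, "claw": 0.4},
    {"tx": 20.7, "ty": 32.6, "claw": 0.4},
    {"tx": 20.7, "ty": 32.6, "claw": 0.4},
    {"tx": 20.7, "ty": 32.6, "claw": 0.4},
    {"tx": 20.7, "ty": 32.6, "claw": 0.4},
    {"tx": 20.7, "ty": 32.6, "claw": 0.4},
    {"tx": 20.7, "ty": 32.6, "claw": 0.4},
    {"tz": -40, "claw": 0.4},
    {"tz": -40, "claw": 0.4},
    {"claw": 0.4},
    {"claw": 0.4}
  ]
}}

```text
$.steps[0]: bad value
```

```bash
python3 - <<'E'
from m import *
f=np.load("top0.npz");c=f["c"].astype(int);W=f["W"];z=W[...,2]
m=roi(W,355,450,115,205)&(z>.105)&(z<.118); print("spare top",rect(W[m][:,:2]))
m=roi(W,355,450,115,205)&(z>.142)&(z<.16); print("spare tab",rect(W[m][:,:2]))
s=ctrl.state(); print(s["qpos"],s["tcp_pos"],s["tool_rot"],s["opening"],s["ft_force"])
c,W,k=snap("scene"); cv2.imwrite("pics/s1.png",c)
E
```

```text
spare top (array([ 740.4, -156. ]), array([119.9,  65.6]), 68.7, [[688.0, -200.0], [749.0, -224.0], [793.0, -112.0], [732.0, -88.0]])
spare tab (array([ 771.8, -168.3]), array([119.9,  11.4]), 68.8, [[745.0, -222.0], [755.0, -226.0], [799.0, -114.0], [788.0, -110.0]])
[-1.44302780e+00  2.76550291e-01  1.50598411e+00  4.93382673e-06
  1.36068979e+00 -1.20985994e-01] [ 0.14150349 -0.55680036  0.2014246 ] [-8.15773257e-04  9.92274849e-01  1.24056274e-01 -3.54258562e-07] 0.08532897725329414 [-0.11356818 -0.9429666  -0.72186245]
```

View pics/s1.png

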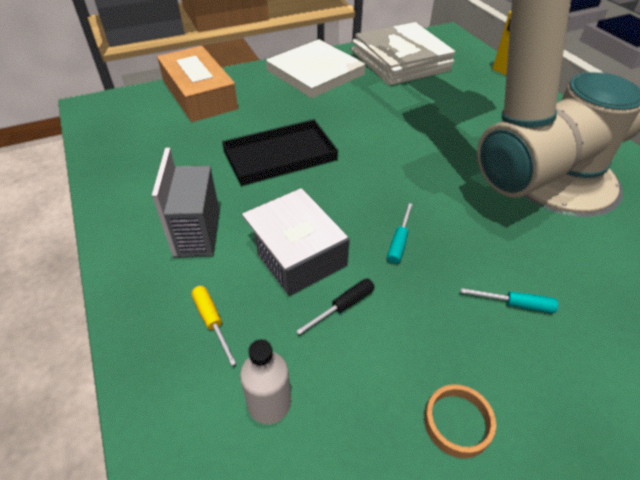

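The picture is unchanged: the call was refused, so nothing moved. I'll retry with every field given.

{"fn": "move_arm", "kwargs": {
  "steps": [
    {"tx": 20, "ty": 30, "tz": 0, "rx": 0, "ry": 0, "rz": 0, "claw": 0.4}
  ]
}}

```text
time_s: 0.25
tcp_pos: [0.1601, -0.5303, 0.2014]
tool_rot: [0.001, 0.992, 0.123, -0.001]
ft_force: [0.3, 0.5, -0.5]
opening: 0.0735
```

{"fn": "move_arm", "kwargs": {
  "steps": [
    {"tx": 22, "ty": 35, "tz": 0, "rx": 0, "ry": 0, "rz": 0, "claw": 0.4},
    {"tx": 22, "ty": 35, "tz": 0, "rx": 0, "ry": 0, "rz": 0, "claw": 0.4},
    {"tx": 22, "ty": 35, "tz": 0, "rx": 0, "ry": 0, "rz": 0, "claw": 0.4},
    {"tx": 22, "ty": 35, "tz": 0, "rx": 0, "ry": 0, "rz": 0, "claw": 0.4},
    {"tx": 22, "ty": 35, "tz": 0, "rx": 0, "ry": 0, "rz": 0, "claw": 0.4},
    {"tx": 22, "ty": 35, "tz": 0, "rx": 0, "ry": 0, "rz": 0, "claw": 0.4},
    {"tx": 22, "ty": 35, "tz": 0, "rx": 0, "ry": 0, "rz": 0, "claw": 0.4},
    {"tx": 22, "ty": 35, "tz": 0, "rx": 0, "ry": 0, "rz": 0, "claw": 0.4},
    {"tx": 22, "ty": 35, "tz": 0, "rx": 0, "ry": 0, "rz": 0, "claw": 0.4},
    {"tx": 22, "ty": 35, "tz": 0, "rx": 0, "ry": 0, "rz": 0, "claw": 0.4},
    {"tx": 22, "ty": 35, "tz": 0, "rx": 0, "ry": 0, "rz": 0, "claw": 0.4},
    {"tx": 22, "ty": 35, "tz": 0, "rx": 0, "ry": 0, "rz": 0, "claw": 0.4}
  ]
}}

```text
time_s: 1.45
tcp_pos: [0.4261, -0.1057, 0.2022]
tool_rot: [0.0, 0.992, 0.124, 0.0]
ft_force: [-0.8, -0.3, -0.3]
opening: 0.0514
```

{"fn": "move_arm", "kwargs": {
  "steps": [
    {"tx": 22, "ty": 35, "tz": 0, "rx": 0, "ry": 0, "rz": 0, "claw": 0.4},
    {"tx": 22, "ty": 35, "tz": 0, "rx": 0, "ry": 0, "rz": 0, "claw": 0.4},
    {"tx": 22, "ty": 35, "tz": 0, "rx": 0, "ry": 0, "rz": 0, "claw": 0.4},
    {"tx": 22, "ty": 35, "tz": 0, "rx": 0, "ry": 0, "rz": 0, "claw": 0.4},
    {"tx": 22, "ty": 35, "tz": 0, "rx": 0, "ry": 0, "rz": 0, "claw": 0.4},
    {"tx": 20, "ty": 28, "tz": 0, "rx": 0, "ry": 0, "rz": 0, "claw": 0.4},
    {"tx": 0, "ty": 0, "tz": -30, "rx": 0, "ry": 0, "rz": 0, "claw": 0.4},
    {"tx": 0, "ty": 0, "tz": -40, "rx": 0, "ry": 0, "rz": 0, "claw": 0.4},
    {"tx": 0, "ty": 0, "tz": -30, "rx": 0, "ry": 0, "rz": 0, "claw": 0.4},
    {"tx": 0, "ty": 0, "tz": 0, "rx": 0, "ry": 0, "rz": 0, "claw": 0.4},
    {"tx": 0, "ty": 0, "tz": 0, "rx": 0, "ry": 0, "rz": 0, "claw": 0.4}
  ]
}}

```text
time_s: 2.55
tcp_pos: [0.5556, 0.0956, 0.1023]
tool_rot: [0.0, 0.992, 0.124, -0.0]
ft_force: [0.6, -0.3, 0.9]
opening: 0.0511
```

```bash
python3 - <<'E'
from m import *
s=ctrl.state(); print(s["qpos"],s["tcp_pos"],s["tool_rot"],s["opening"],s["ft_force"])
c,W,k=snap("scene"); cv2.imwrite("pics/s2.png",cv2.resize(c[180:420,180:500],(800,600)))
E
```

```text
[ 4.71325530e-02  3.33038140e-01  1.68334296e+00 -1.26388800e-04
  1.12593619e+00  1.36919364e+00] [0.55563633 0.09564017 0.10230977] [ 2.89077154e-05  9.92272868e-01  1.24074259e-01 -3.65642436e-04] 0.0511097432221007 [ 0.55735882 -0.30701436  0.89831582]
```

View pics/s2.png

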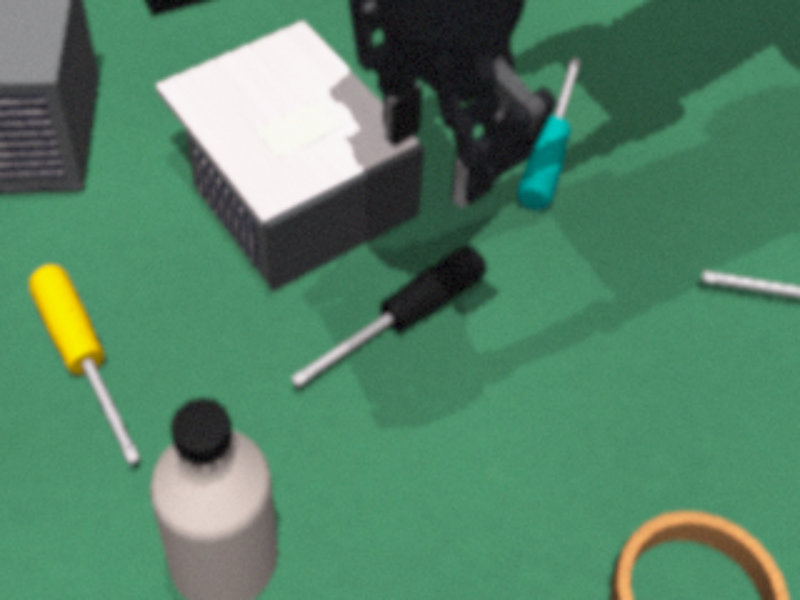

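The two fingers straddle the handle line at about (440,290) and the jaw axis is square to the handle. I'll descend, grip and lift.

{"fn": "move_arm", "kwargs": {
  "steps": [
    {"tx": 0, "ty": 0, "tz": -30, "rx": 0, "ry": 0, "rz": 0, "claw": 0.4},
    {"tx": 0, "ty": 0, "tz": -30, "rx": 0, "ry": 0, "rz": 0, "claw": 0.4},
    {"tx": 0, "ty": 0, "tz": -25, "rx": 0, "ry": 0, "rz": 0, "claw": 0.4},
    {"tx": 0, "ty": 0, "tz": -13, "rx": 0, "ry": 0, "rz": 0, "claw": 0.4},
    {"tx": 0, "ty": 0, "tz": 0, "rx": 0, "ry": 0, "rz": 0, "claw": 0.5},
    {"tx": 0, "ty": 0, "tz": 0, "rx": 0, "ry": 0, "rz": 0, "claw": 0.6},
    {"tx": 0, "ty": 0, "tz": 0, "rx": 0, "ry": 0, "rz": 0, "claw": 0.7},
    {"tx": 0, "ty": 0, "tz": 0, "rx": 0, "ry": 0, "rz": 0, "claw": 1},
    {"tx": 0, "ty": 0, "tz": 0, "rx": 0, "ry": 0, "rz": 0, "claw": 1},
    {"tx": 0, "ty": 0, "tz": 0, "rx": 0, "ry": 0, "rz": 0, "claw": 1},
    {"tx": 0, "ty": 0, "tz": 0, "rx": 0, "ry": 0, "rz": 0, "claw": 1},
    {"tx": 0, "ty": 0, "tz": 0, "rx": 0, "ry": 0, "rz": 0, "claw": 1}
  ]
}}

```text
time_s: 3.8
tcp_pos: [0.5555, 0.0957, 0.0042]
tool_rot: [0.0, 0.992, 0.124, -0.0]
ft_force: [0.3, 0.6, 0.1]
opening: -0.0003
```

{"fn": "move_arm", "kwargs": {
  "steps": [
    {"tx": 0, "ty": 0, "tz": 15, "rx": 0, "ry": 0, "rz": 0, "claw": 1},
    {"tx": 0, "ty": 0, "tz": 30, "rx": 0, "ry": 0, "rz": 0, "claw": 1},
    {"tx": 0, "ty": 0, "tz": 30, "rx": 0, "ry": 0, "rz": 0, "claw": 1},
    {"tx": 0, "ty": 0, "tz": 30, "rx": 0, "ry": 0, "rz": 0, "claw": 1},
    {"tx": 0, "ty": 0, "tz": 30, "rx": 0, "ry": 0, "rz": 0, "claw": 1},
    {"tx": 0, "ty": 0, "tz": 15, "rx": 0, "ry": 0, "rz": 0, "claw": 1},
    {"tx": 0, "ty": 0, "tz": 0, "rx": 0, "ry": 0, "rz": 0, "claw": 1}
  ]
}}

```text
time_s: 4.5
tcp_pos: [0.5574, 0.0958, 0.1568]
tool_rot: [0.0, 0.992, 0.124, 0.003]
ft_force: [-0.5, -0.0, -0.9]
opening: 0.0001
```

```bash
python3 - <<'E'
from m import *
c,W,k=snap("scene"); c2,W2,k2=snap("top"); np.savez("top1.npz",c=c2,W=W2)
cv2.imwrite("pics/s3.png",np.hstack([cv2.resize(c[180:420,180:500],(400,300)),cv2.resize(c2[160:340,200:440],(400,300))]))
E
```

```text
(no output)
```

View pics/s3.png

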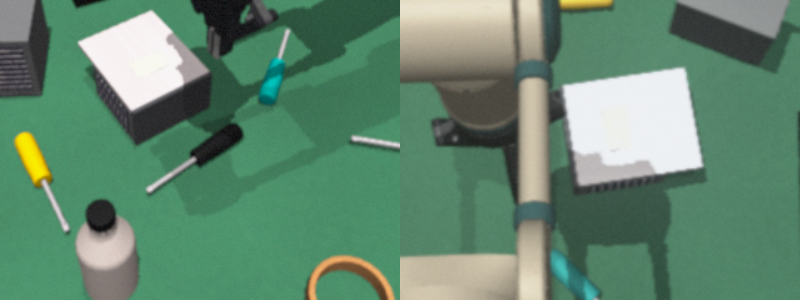

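```bash
python3 - <<'E'
from m import *
f=np.load("scene0.npz");c=f["c"].astype(int);W=f["W"];z=W[...,2]
m=roi(W,330,378,276,315)&(c.max(2)<60); print("handle scene",m.sum(),rect(W[m][:,:2]),np.percentile(z[m],[5,50,95]))
m=roi(W,290,342,300,340)&(c.min(2)>110); print("blade",rect(W[m][:,:2]))
print("bench scene z",np.nanmedian(z[roi(W,400,450,280,380)]))
im=ctrl.get_image("scene");K,R,t=[np.array(im[k]) for k in "KRt"]
for X in([.5555,.0957,.013],[.512,.0845,.013],[.557,.096,.157]):
    p=K@(R@X+t); print(p[:2]/p[2])
E
```

```text
handle scene 637 (array([551.2,  96.7]), array([73.6, 18. ]), 19.4, [[513.0, 93.0], [519.0, 76.0], [589.0, 100.0], [583.0, 117.0]]) [nan nan nan]
blade (array([621.4, 110. ]), array([77.1, 15.3]), 13.9, [[582.0, 108.0], [586.0, 93.0], [661.0, 112.0], [657.0, 127.0]])
bench scene z 0.0008267266591932426
[349.54433014 296.15217061]
[369.88767746 282.28694635]
[353.89769795 236.40409997]
```

```bash
python3 - <<'E'
from m import *
c,W,k=snap("scene"); K,R,t=k
s=ctrl.state();print(s["opening"],s["tcp_pos"])
p=K@(R@s["tcp_pos"]+t);p=p[:2]/p[2];cv2.circle(c,(int(p[0]),int(p[1])),2,(0,0,255),1)
cv2.imwrite("pics/s4.png",cv2.resize(c[140:320,270:510],(800,600),interpolation=cv2.INTER_CUBIC))
E
```

```text
-1.2634470015748027e-05 [0.55446633 0.09557793 0.15267327]
```

View pics/s4.png

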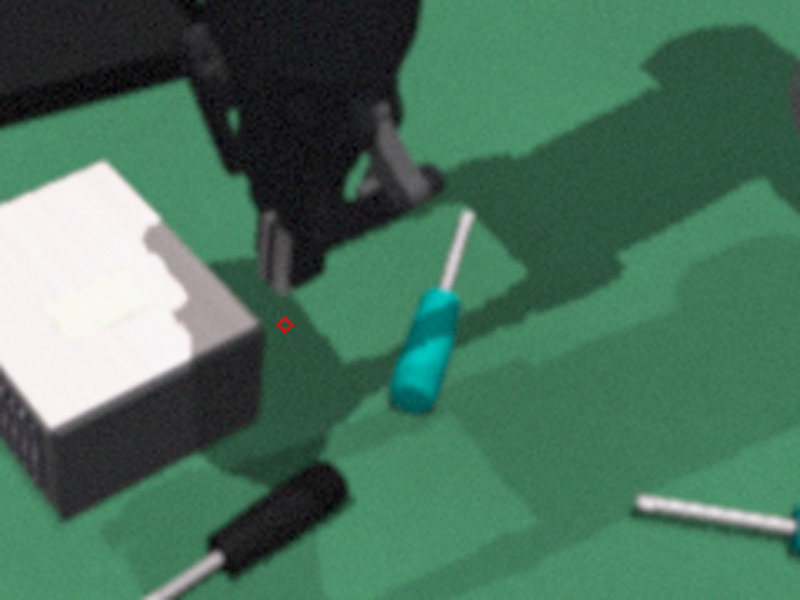

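The fingers are shut, but their ends appear at zoomed (280,290), while the reported TCP projects to (285,325). I'll measure the actual fingertip from depth.

```bash
python3 - <<'E'
from m import *
for n in("scene",):
    W=np.nanmedian(np.stack([snap(n)[1] for _ in range(3)]),0)
    for v in range(206,240,2): print(v,np.round(W[v,346:364:3]*1000).astype(object)[:, :].tolist() if v%4==0 else "")
s=ctrl.state();print(s["tcp_pos"],ctrl.tcp_to_grasp,s["qpos"])
E
```

```text
206 
208 [[463.0, -102.0, 2.0], [567.0, 94.0, 214.0], [565.0, 99.0, 217.0], [566.0, 108.0, 226.0], [563.0, 110.0, 227.0], [559.0, 111.0, 226.0]]
210 
212 [[468.0, -93.0, 0.0], [567.0, 95.0, 207.0], [565.0, 99.0, 211.0], [563.0, 104.0, 214.0], [560.0, 105.0, 214.0], [557.0, 109.0, 217.0]]
214 
216 [[473.0, -82.0, 1.0], [566.0, 95.0, 200.0], [565.0, 101.0, 205.0], [563.0, 104.0, 207.0], [559.0, 106.0, 208.0], [557.0, 110.0, 210.0]]
218 
220 [[478.0, -72.0, 2.0], [566.0, 95.0, 193.0], [565.0, 100.0, 197.0], [562.0, 104.0, 200.0], [559.0, 107.0, 200.0], [556.0, 110.0, 202.0]]
222 
224 [[483.0, -63.0, 1.0], [477.0, -61.0, 0.0], [565.0, 102.0, 191.0], [561.0, 103.0, 191.0], [559.0, 107.0, 193.0], [556.0, 110.0, 194.0]]
226 
228 [[487.0, -53.0, 1.0], [482.0, -52.0, 0.0], [478.0, -48.0, 3.0], [561.0, 103.0, 183.0], [466.0, -45.0, -0.0], [462.0, -41.0, 2.0]]
230 
232 [[492.0, -45.0, 0.0], [487.0, -41.0, 2.0], [482.0, -39.0, 1.0], [477.0, -37.0, 2.0], [471.0, -36.0, 0.0], [465.0, -34.0, -1.0]]
234 
236 [[527.0, 20.0, 70.0], [491.0, -34.0, -1.0], [487.0, -30.0, 2.0], [482.0, -28.0, 2.0], [476.0, -26.0, 1.0], [471.0, -24.0, 0.0]]
238 
[0.55485944 0.09560243 0.15292598] -0.0187 [ 4.71176604e-02  2.91281935e-01  1.60913055e+00 -1.01093426e-04
  1.24364835e+00  1.36919182e+00]
```

The fingertip sits at z of about 181 mm where the TCP reads 153, so the real finger end is about 28 mm short of the reported TCP. That is why the fingers closed above the handle. I'll regrasp lower and watch the force.

{"fn": "move_arm", "kwargs": {
  "steps": [
    {"tx": 0, "ty": 0, "tz": 0, "rx": 0, "ry": 0, "rz": 0, "claw": 0.4},
    {"tx": 0, "ty": 0, "tz": -20, "rx": 0, "ry": 0, "rz": 0, "claw": 0.4},
    {"tx": 0, "ty": 0, "tz": -35, "rx": 0, "ry": 0, "rz": 0, "claw": 0.4},
    {"tx": 0, "ty": 0, "tz": -35, "rx": 0, "ry": 0, "rz": 0, "claw": 0.4},
    {"tx": 0, "ty": 0, "tz": -35, "rx": 0, "ry": 0, "rz": 0, "claw": 0.4},
    {"tx": 0, "ty": 0, "tz": -25, "rx": 0, "ry": 0, "rz": 0, "claw": 0.4},
    {"tx": 0, "ty": 0, "tz": -12, "rx": 0, "ry": 0, "rz": 0, "claw": 0.4},
    {"tx": 0, "ty": 0, "tz": -8, "rx": 0, "ry": 0, "rz": 0, "claw": 0.4},
    {"tx": 0, "ty": 0, "tz": 0, "rx": 0, "ry": 0, "rz": 0, "claw": 0.4}
  ]
}}

```text
time_s: 5.75
tcp_pos: [0.5556, 0.0957, -0.0162]
tool_rot: [0.0, 0.992, 0.124, -0.0]
ft_force: [0.8, 0.1, -0.3]
opening: 0.0513
```

{"fn": "move_arm", "kwargs": {
  "steps": [
    {"tx": 0, "ty": 0, "tz": -5, "rx": 0, "ry": 0, "rz": 0, "claw": 0.4},
    {"tx": 0, "ty": 0, "tz": 0, "rx": 0, "ry": 0, "rz": 0, "claw": 0.4}
  ]
}}

```text
time_s: 5.95
tcp_pos: [0.5562, 0.0957, -0.0202]
tool_rot: [0.0, 0.992, 0.124, 0.001]
ft_force: [0.1, -0.1, 0.0]
opening: 0.0512
```

{"fn": "move_arm", "kwargs": {
  "steps": [
    {"tx": 0, "ty": 0, "tz": -2, "rx": 0, "ry": 0, "rz": 0, "claw": 0.5},
    {"tx": 0, "ty": 0, "tz": 0, "rx": 0, "ry": 0, "rz": 0, "claw": 0.6},
    {"tx": 0, "ty": 0, "tz": 0, "rx": 0, "ry": 0, "rz": 0, "claw": 0.7},
    {"tx": 0, "ty": 0, "tz": 0, "rx": 0, "ry": 0, "rz": 0, "claw": 1},
    {"tx": 0, "ty": 0, "tz": 0, "rx": 0, "ry": 0, "rz": 0, "claw": 1},
    {"tx": 0, "ty": 0, "tz": 0, "rx": 0, "ry": 0, "rz": 0, "claw": 1}
  ]
}}

```text
time_s: 6.55
tcp_pos: [0.5559, 0.0957, -0.0223]
tool_rot: [0.0, 0.992, 0.124, 0.0]
ft_force: [-0.4, -0.4, 5.7]
opening: 0.0229
```

{"fn": "move_arm", "kwargs": {
  "steps": [
    {"tx": 0, "ty": 0, "tz": 10, "rx": 0, "ry": 0, "rz": 0, "claw": 1},
    {"tx": 0, "ty": 0, "tz": 30, "rx": 0, "ry": 0, "rz": 0, "claw": 1},
    {"tx": 0, "ty": 0, "tz": 35, "rx": 0, "ry": 0, "rz": 0, "claw": 1},
    {"tx": 0, "ty": 0, "tz": 35, "rx": 0, "ry": 0, "rz": 0, "claw": 1},
    {"tx": 0, "ty": 0, "tz": 20, "rx": 0, "ry": 0, "rz": 0, "claw": 1},
    {"tx": 0, "ty": 0, "tz": 0, "rx": 0, "ry": 0, "rz": 0, "claw": 1}
  ]
}}

```text
time_s: 7.15
tcp_pos: [0.558, 0.0957, 0.1107]
tool_rot: [0.0, 0.992, 0.124, 0.004]
ft_force: [1.0, -0.8, -1.6]
opening: 0.0227
```

{"fn": "move_arm", "kwargs": {
  "steps": [
    {"tx": -6, "ty": -37, "tz": 0, "rx": 0, "ry": 0, "rz": -0.023, "claw": 1},
    {"tx": -6, "ty": -37, "tz": 0, "rx": 0, "ry": 0, "rz": -0.023, "claw": 1},
    {"tx": -6, "ty": -37, "tz": 0, "rx": 0, "ry": 0, "rz": -0.023, "claw": 1},
    {"tx": -6, "ty": -37, "tz": 0, "rx": 0, "ry": 0, "rz": -0.023, "claw": 1},
    {"tx": -6, "ty": -37, "tz": 0, "rx": 0, "ry": 0, "rz": -0.023, "claw": 1},
    {"tx": -6, "ty": -37, "tz": 0, "rx": 0, "ry": 0, "rz": -0.023, "claw": 1},
    {"tx": -6, "ty": -37, "tz": 0, "rx": 0, "ry": 0, "rz": -0.023, "claw": 1},
    {"tx": -6, "ty": -37, "tz": 0, "rx": 0, "ry": 0, "rz": -0.023, "claw": 1},
    {"tx": -6, "ty": -37, "tz": 0, "rx": 0, "ry": 0, "rz": -0.023, "claw": 1},
    {"tx": -6, "ty": -37, "tz": 0, "rx": 0, "ry": 0, "rz": -0.023, "claw": 1},
    {"tx": -6, "ty": -37, "tz": 0, "rx": 0, "ry": 0, "rz": -0.023, "claw": 1},
    {"tx": 0, "ty": 0, "tz": 0, "rx": 0, "ry": 0, "rz": 0, "claw": 1}
  ]
}}

```text
time_s: 8.35
tcp_pos: [0.4884, -0.3159, 0.1056]
tool_rot: [0.001, 1.0, -0.004, -0.001]
ft_force: [-0.4, -0.1, 0.5]
opening: 0.0229
```

```bash
python3 - <<'E'
from m import *
c,W,k=snap("scene"); c2,W2,k2=snap("top"); np.savez("top2.npz",c=c2,W=W2)
z=W2[...,2]; m=roi(W2,285,395,190,285)&(z>.06)&(z<.085); print("plate",rect(W2[m][:,:2]))
cv2.imwrite("pics/s5.png",np.hstack([cv2.resize(c[60:300,150:470],(400,300)),cv2.resize(c2[160:400,240:560],(400,300))]))
E
```

```text
plate (array([596.1, -37.5]), array([122.1, 150.3]), 9.5, [[524.0, 27.0], [548.0, -122.0], [669.0, -102.0], [644.0, 47.0]])
```

View pics/s5.png

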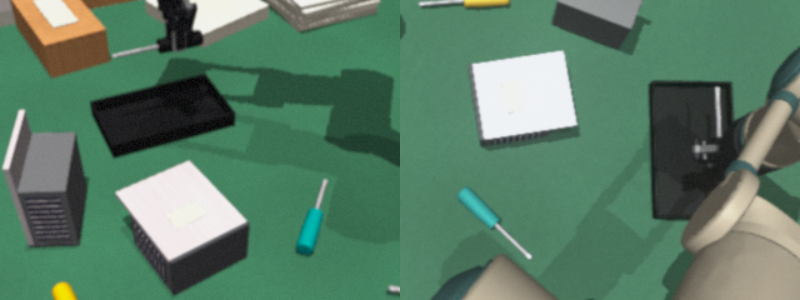

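The screwdriver is held along the tray's long axis with the blade toward +x, over the tray. I'll lower it and release.

{"fn": "move_arm", "kwargs": {
  "steps": [
    {"tx": 0, "ty": 0, "tz": -20, "rx": 0, "ry": 0, "rz": 0, "claw": 1},
    {"tx": 0, "ty": 0, "tz": -30, "rx": 0, "ry": 0, "rz": 0, "claw": 1},
    {"tx": 0, "ty": 0, "tz": -30, "rx": 0, "ry": 0, "rz": 0, "claw": 1},
    {"tx": 0, "ty": 0, "tz": -25, "rx": 0, "ry": 0, "rz": 0, "claw": 1},
    {"tx": 0, "ty": 0, "tz": -11, "rx": 0, "ry": 0, "rz": 0, "claw": 1},
    {"tx": 0, "ty": 0, "tz": -6, "rx": 0, "ry": 0, "rz": 0, "claw": 1},
    {"tx": 0, "ty": 0, "tz": 0, "rx": 0, "ry": 0, "rz": 0, "claw": 1},
    {"tx": 0, "ty": 0, "tz": 0, "rx": 0, "ry": 0, "rz": 0, "claw": 1}
  ]
}}

```text
time_s: 9.25
tcp_pos: [0.4904, -0.3116, -0.0138]
tool_rot: [0.001, 1.0, -0.002, 0.001]
ft_force: [0.4, -0.1, -0.7]
opening: 0.0226
```

{"fn": "move_arm", "kwargs": {
  "steps": [
    {"tx": 0, "ty": 0, "tz": 0, "rx": 0, "ry": 0, "rz": 0, "claw": 0.65},
    {"tx": 0, "ty": 0, "tz": 0, "rx": 0, "ry": 0, "rz": 0, "claw": 0.5},
    {"tx": 0, "ty": 0, "tz": 0, "rx": 0, "ry": 0, "rz": 0, "claw": 0.45},
    {"tx": 0, "ty": 0, "tz": 0, "rx": 0, "ry": 0, "rz": 0, "claw": 0.45},
    {"tx": 0, "ty": 0, "tz": 15, "rx": 0, "ry": 0, "rz": 0, "claw": 0.45},
    {"tx": 0, "ty": 0, "tz": 30, "rx": 0, "ry": 0, "rz": 0, "claw": 0.45},
    {"tx": 0, "ty": 0, "tz": 40, "rx": 0, "ry": 0, "rz": 0, "claw": 0.45},
    {"tx": 0, "ty": 0, "tz": 40, "rx": 0, "ry": 0, "rz": 0, "claw": 0.45},
    {"tx": 0, "ty": 0, "tz": 40, "rx": 0, "ry": 0, "rz": 0, "claw": 0.45},
    {"tx": 0, "ty": 0, "tz": 40, "rx": 0, "ry": 0, "rz": 0, "claw": 0.45},
    {"tx": 0, "ty": 0, "tz": 20, "rx": 0, "ry": 0, "rz": 0, "claw": 0.45},
    {"tx": 0, "ty": 0, "tz": 0, "rx": 0, "ry": 0, "rz": 0, "claw": 0.45}
  ]
}}

```text
time_s: 10.45
tcp_pos: [0.4913, -0.3127, 0.2142]
tool_rot: [0.003, 1.0, -0.002, 0.003]
ft_force: [0.9, -0.9, -1.2]
opening: 0.0469
```

{"fn": "move_arm", "kwargs": {
  "steps": [
    {"tx": 0, "ty": 0, "tz": 0, "rx": 0, "ry": 0, "rz": 0.086, "claw": 0.45},
    {"tx": 0, "ty": 0, "tz": 0, "rx": 0, "ry": 0, "rz": 0.086, "claw": 0.45},
    {"tx": 12, "ty": 16, "tz": -7, "rx": 0.129, "ry": 0.022, "rz": 0, "claw": 0.45},
    {"tx": 12, "ty": 16, "tz": -7, "rx": 0.129, "ry": 0.022, "rz": 0, "claw": 0.45},
    {"tx": 12, "ty": 16, "tz": -7, "rx": 0.129, "ry": 0.022, "rz": 0, "claw": 0.45},
    {"tx": 12, "ty": 16, "tz": -7, "rx": 0.129, "ry": 0.022, "rz": 0, "claw": 0.45},
    {"tx": 12, "ty": 16, "tz": -7, "rx": 0.129, "ry": 0.022, "rz": 0, "claw": 0.45},
    {"tx": 12, "ty": 16, "tz": -7, "rx": 0.129, "ry": 0.022, "rz": 0, "claw": 0.45},
    {"tx": 12, "ty": 16, "tz": -7, "rx": 0.129, "ry": 0.022, "rz": 0, "claw": 0.45},
    {"tx": 12, "ty": 16, "tz": -7, "rx": 0.129, "ry": 0.022, "rz": 0, "claw": 0.45},
    {"tx": 0, "ty": 0, "tz": 0, "rx": 0, "ry": 0, "rz": 0, "claw": 0.45},
    {"tx": 0, "ty": 0, "tz": 0, "rx": 0, "ry": 0, "rz": 0, "claw": 0.45}
  ]
}}

```text
time_s: 11.65
tcp_pos: [0.5848, -0.1832, 0.1524]
tool_rot: [-0.499, 0.863, 0.072, -0.044]
ft_force: [0.4, 0.3, 1.2]
opening: 0.0473
```

```bash
cat > st.py <<'E'
from m import *
from scipy.spatial.transform import Rotation as Ro
u=np.array([.986,.169,0]);ax=np.array([.169,-.986,0]);O=np.array([583.5,37,0])
def st():
    s=ctrl.state();q=s["tool_rot"];Rm=Ro.from_quat([q[1],q[2],q[3],q[0]]).as_matrix();p=s["tcp_pos"]*1000
    print("t",round(s["time_s"],2),"q",np.round(s["qpos"],2),"tcp",np.round(p,1),"z",np.round(Rm[:,2],3),"y",np.round(Rm[:,1],3),"open",round(s["opening"],4),"F",np.round(s["ft_force"],1),"T",np.round(s["wrist_torque"],2))
    e=p-28*Rm[:,2]; d=e-O; print("finger end est",np.round(e,1),"in mag: x %.1f y %.1f z %.1f"%(d@ax,d@u,d[2]))
    return p,Rm
E
python3 - <<'E'
from st import *
p,Rm=st()
c,W,k=snap("scene"); K,R,t=k; c2,W2,k2=snap("top")
np.savez("s6.npz",W=W,c=c)
def mark(c,k,X,col):
    K,R,t=k;q=K@(R@(X/1000)+t);cv2.circle(c,tuple(np.int32(q[:2]/q[2])),2,col,1)
for cc,kk in((c,k),(c2,k2)): mark(cc,kk,p,(0,0,255)); mark(cc,kk,p-28*Rm[:,2],(0,255,255))
z=W2[...,2]; cv2.imwrite("pics/s6.png",np.hstack([cv2.resize(c[90:300,150:430],(400,300)),cv2.resize(c2[130:370,270:590],(400,300))]))
E
```

```text
t 11.65 q [-0.76  0.82  1.15  0.61  2.04  0.66] tcp [ 584.8 -183.2  152.4] z [-0.148  0.854 -0.499] y [ 0.08  -0.492 -0.867] open 0.0473 F [0.4 0.3 1.2] T [-0.41 -0.11  0.02]
finger end est [ 588.9 -207.1  166.4] in mag: x 241.6 y -35.9 z 166.4
```

View pics/s6.png

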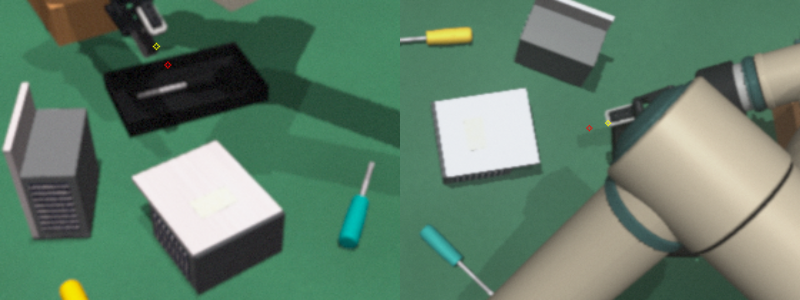

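The gripper is pitched 30° down and heading at the tab. The finger end is at about (607,118) in the right-hand half, on the yellow estimate, so the 28 mm shortfall holds along the tool axis. The screwdriver lies inside the tray. Next is the standoff.

{"fn": "move_arm", "kwargs": {
  "steps": [
    {"tx": 0, "ty": 16, "tz": -20, "rx": 0, "ry": 0, "rz": 0, "claw": 0.45},
    {"tx": 0, "ty": 17, "tz": -20, "rx": 0, "ry": 0, "rz": 0, "claw": 0.45},
    {"tx": 0, "ty": 17, "tz": -18, "rx": 0, "ry": 0, "rz": 0, "claw": 0.45},
    {"tx": 0, "ty": 0, "tz": 0, "rx": 0, "ry": 0, "rz": 0, "claw": 0.45},
    {"tx": 0, "ty": 0, "tz": 0, "rx": 0, "ry": 0, "rz": 0, "claw": 0.45},
    {"tx": 0, "ty": 0, "tz": 0, "rx": 0, "ry": 0, "rz": 0, "claw": 0.45}
  ]
}}

```text
time_s: 12.35
tcp_pos: [0.5862, -0.1346, 0.0984]
tool_rot: [-0.496, 0.864, 0.073, -0.041]
ft_force: [0.0, -1.1, -0.7]
opening: 0.0472
```

```bash
python3 - <<'E'
from st import *
p,Rm=st()
c,W,k=snap("scene"); st()
z=W[...,2];m=roi(W,150,430,100,320)&(c.max(2)<80)&(z>.04)&(z<.2)&(W[...,1]<-.10)&(W[...,1]>-.24)&(W[...,0]>.53)&(W[...,0]<.66)
P=W[m]*1000; d=P-(p-28*Rm[:,2]); a=d@Rm[:,2]; b=d@Rm[:,1]; l=d@Rm[:,0]
print(m.sum(),"along",np.percentile(a,[50,90,98,99.5]))
i=a>np.percentile(a,97);print(np.round(np.c_[P,a,b,l][i][:14]))
E
```

```text
t 12.35 q [-0.72  0.82  1.28  0.61  1.89  0.61] tcp [ 586.2 -134.6   98.4] z [-0.143  0.852 -0.504] y [ 0.086 -0.496 -0.864] open 0.0472 F [ 0.  -1.1 -0.7] T [-0.38 -0.06  0.02]
finger end est [ 590.2 -158.4  112.5] in mag: x 193.8 y -26.4 z 112.5
t 12.4 q [-0.72  0.83  1.28  0.61  1.89  0.61] tcp [ 586.2 -134.7   98. ] z [-0.143  0.852 -0.503] y [ 0.086 -0.496 -0.864] open 0.047 F [-0.3  0.7  0.2] T [-0.42 -0.09  0.07]
finger end est [ 590.2 -158.5  112.1] in mag: x 193.9 y -26.4 z 112.1
1331 along [-56.88049905 -18.19495734  -7.26021565  -4.42833308]
[[ 598. -151.  135.   -6.  -23.    9.]
 [ 586. -178.   99.   -9.   21.   -8.]
 [ 584. -179.   97.   -9.   23.  -10.]
 [ 588. -179.   97.   -9.   23.   -6.]
 [ 586. -177.   97.   -8.   22.   -7.]
 [ 584. -178.   96.   -7.   23.   -9.]
 [ 596. -176.   98.   -9.   22.    3.]
 [ 592. -176.   97.   -8.   22.   -1.]
 [ 590. -177.   96.   -8.   24.   -3.]
 [ 588. -178.   95.   -8.   25.   -6.]
 [ 587. -176.   96.   -6.   23.   -6.]
 [ 585. -175.   96.   -5.   22.   -8.]
 [ 600. -176.   98.   -9.   22.    7.]
 [ 597. -174.   98.   -7.   21.    4.]]
```

{"fn": "move_arm", "kwargs": {
  "steps": [
    {"tx": 0, "ty": 0, "tz": -4, "rx": 0, "ry": 0, "rz": 0, "claw": 0.45},
    {"tx": -2, "ty": 12, "tz": -7, "rx": 0, "ry": 0, "rz": 0, "claw": 0.45},
    {"tx": -2, "ty": 12, "tz": -7, "rx": 0, "ry": 0, "rz": 0, "claw": 0.45},
    {"tx": -2, "ty": 12, "tz": -7, "rx": 0, "ry": 0, "rz": 0, "claw": 0.45},
    {"tx": -2, "ty": 12, "tz": -7, "rx": 0, "ry": 0, "rz": 0, "claw": 0.45},
    {"tx": -2, "ty": 12, "tz": -7, "rx": 0, "ry": 0, "rz": 0, "claw": 0.45},
    {"tx": -2, "ty": 11, "tz": -7, "rx": 0, "ry": 0, "rz": 0, "claw": 0.45},
    {"tx": 0, "ty": 0, "tz": 0, "rx": 0, "ry": 0, "rz": 0, "claw": 0.45},
    {"tx": 0, "ty": 0, "tz": 0, "rx": 0, "ry": 0, "rz": 0, "claw": 0.45}
  ]
}}

```text
time_s: 13.3
tcp_pos: [0.5736, -0.062, 0.0502]
tool_rot: [-0.498, 0.863, 0.073, -0.043]
ft_force: [0.8, 0.6, -0.1]
opening: 0.0472
```

```bash
python3 - <<'E'
from st import *
p,Rm=st()
c,W,k=snap("scene"); c2,W2,k2=snap("top")
z=W2[...,2]; m=roi(W2,285,395,190,285)&(z>.06)&(z<.085); print("plate",rect(W2[m][:,:2]))
cv2.imwrite("pics/s7.png",cv2.resize(c[100:310,170:450],(800,600),interpolation=cv2.INTER_CUBIC))
E
```

```text
t 13.3 q [-0.66  0.82  1.45  0.64  1.73  0.55] tcp [573.6 -62.   50.2] z [-0.146  0.853 -0.5  ] y [ 0.083 -0.493 -0.866] open 0.0472 F [ 0.8  0.6 -0.1] T [-0.37 -0.06  0.  ]
finger end est [577.7 -85.9  64.2] in mag: x 120.2 y -26.5 z 64.2
plate (array([597.9, -50.3]), array([121.9, 176.9]), 9.9, [[523.0, 26.0], [553.0, -148.0], [673.0, -127.0], [643.0, 47.0]])
```

View pics/s7.png

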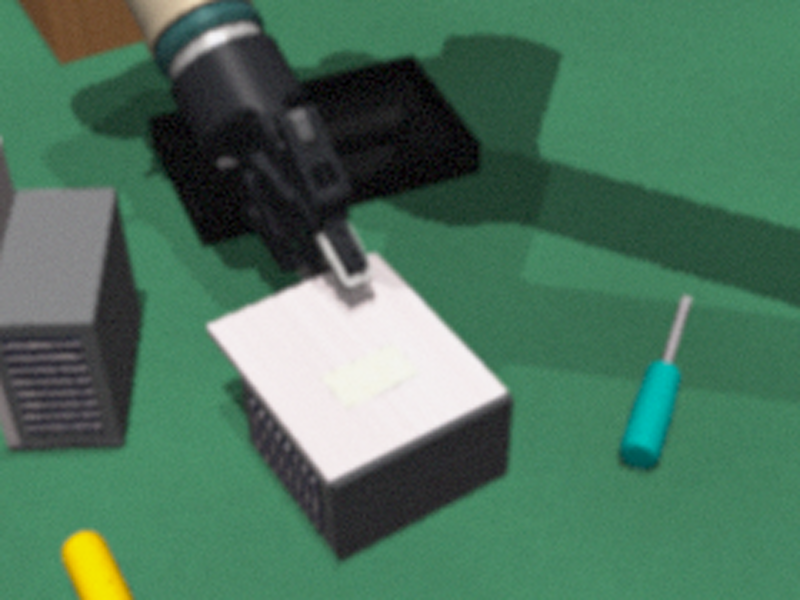

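The upper finger is over the tab (at about (350,275)) and the lower one is below it. The wrist clears the spare and the tray. I'll lift the tab gently along its arc.

{"fn": "move_arm", "kwargs": {
  "steps": [
    {"tx": -1.3, "ty": 7.8, "tz": 1, "rx": 0, "ry": 0, "rz": 0, "claw": 0.45},
    {"tx": 0, "ty": 0, "tz": 2, "rx": 0, "ry": 0, "rz": 0, "claw": 0.45},
    {"tx": -0.5, "ty": 3, "tz": 6.4, "rx": 0, "ry": 0, "rz": 0, "claw": 0.45},
    {"tx": -0.5, "ty": 3, "tz": 6.4, "rx": 0, "ry": 0, "rz": 0, "claw": 0.45},
    {"tx": -0.6, "ty": 3.5, "tz": 6.2, "rx": 0, "ry": 0, "rz": 0, "claw": 0.45},
    {"tx": -0.6, "ty": 3.5, "tz": 6.2, "rx": 0, "ry": 0, "rz": 0, "claw": 0.45},
    {"tx": 0, "ty": 0, "tz": 0, "rx": 0, "ry": 0, "rz": 0, "claw": 0.45},
    {"tx": 0, "ty": 0, "tz": 0, "rx": 0, "ry": 0, "rz": 0, "claw": 0.45},
    {"tx": 0, "ty": 0, "tz": 0, "rx": 0, "ry": 0, "rz": 0, "claw": 0.45}
  ]
}}

```text
time_s: 14.3
tcp_pos: [0.5701, -0.0418, 0.0782]
tool_rot: [-0.498, 0.863, 0.072, -0.042]
ft_force: [-0.0, -1.3, -2.0]
opening: 0.0467
```

```bash
cat >> st.py <<'E'
def plate(n=3):
    """fit the magazine's white plate seen from the scene camera"""
    P=[]
    for _ in range(n):
        c,W,k=snap("scene"); m=(c.min(2)>140)&(W[...,0]>.5)&(W[...,0]<.70)&(W[...,1]>-.16)&(W[...,1]<.14)&(W[...,2]>.03)&(W[...,2]<.2)
        m=cv2.erode(m.astype(np.uint8),np.ones((3,3)))>0; P.append(W[m]*1000)
    P=np.vstack(P); ce=np.median(P,0)
    for _ in range(4):
        nrm=np.linalg.svd(P-P.mean(0),full_matrices=False)[2][2]; nrm*=np.sign(nrm[2]+1e-9)
        r=(P-P.mean(0))@nrm; P=P[abs(r)<max(2,2*r.std())]
    if nrm[1]<0 and abs(nrm[2])<.3: nrm=-nrm
    d=P-O; x=np.c_[d@ax,d@u,d[:,2]]
    tilt=np.degrees(np.arctan2(-(nrm@ax),nrm[2])); a=np.array([np.cos(np.radians(tilt)),0,np.sin(np.radians(tilt))])
    s=x@a; h=x@np.array([-a[2],0,a[0]])
    print("plate n",len(P),"tilt %.1f"%tilt,"normal",np.round(nrm,3),"along-foot comp %.3f"%(nrm@u),"x-range about pivot",np.round(np.percentile(s,[1,99]),1),"height(70)",np.round(np.median(h),1),"y range",np.round(np.percentile(x[:,1],[1,99]),1))
    return c
E
python3 - <<'E'
from st import *
st(); plate()
E
```

```text
t 14.3 q [-0.64  0.77  1.48  0.65  1.74  0.58] tcp [570.1 -41.8  78.2] z [-0.145  0.853 -0.501] y [ 0.083 -0.494 -0.866] open 0.0467 F [-0.  -1.3 -2. ] T [-0.75 -0.09  0.04]
finger end est [574.2 -65.7  92.3] in mag: x 99.7 y -26.5 z 92.3
plate n 12563 tilt 9.5 normal [-0.027  0.163  0.986] along-foot comp 0.000 x-range about pivot [  6.8 144. ] height(70) 71.1 y range [-55.3  58.8]
```

Tilt is 9.5° and the pivot stays put. Continuing to 30°.

{"fn": "move_arm", "kwargs": {
  "steps": [
    {"tx": -0.7, "ty": 4, "tz": 5.8, "rx": 0, "ry": 0, "rz": 0, "claw": 0.45},
    {"tx": -0.7, "ty": 4, "tz": 5.8, "rx": 0, "ry": 0, "rz": 0, "claw": 0.45},
    {"tx": -0.8, "ty": 4.5, "tz": 5.5, "rx": 0, "ry": 0, "rz": 0, "claw": 0.45},
    {"tx": -0.8, "ty": 4.5, "tz": 5.5, "rx": 0, "ry": 0, "rz": 0, "claw": 0.45},
    {"tx": -0.8, "ty": 5, "tz": 5, "rx": 0, "ry": 0, "rz": 0, "claw": 0.45},
    {"tx": -0.8, "ty": 5, "tz": 5, "rx": 0, "ry": 0, "rz": 0, "claw": 0.45},
    {"tx": -0.9, "ty": 5.3, "tz": 4.5, "rx": 0, "ry": 0, "rz": 0, "claw": 0.45},
    {"tx": -0.9, "ty": 5.3, "tz": 4.5, "rx": 0, "ry": 0, "rz": 0, "claw": 0.45},
    {"tx": 0, "ty": 0, "tz": 0, "rx": 0, "ry": 0, "rz": 0, "claw": 0.45},
    {"tx": 0, "ty": 0, "tz": 0, "rx": 0, "ry": 0, "rz": 0, "claw": 0.45},
    {"tx": 0, "ty": 0, "tz": 0, "rx": 0, "ry": 0, "rz": 0, "claw": 0.45}
  ]
}}

```text
time_s: 15.55
tcp_pos: [0.5637, -0.0041, 0.1199]
tool_rot: [-0.498, 0.863, 0.073, -0.042]
ft_force: [0.7, -0.7, -1.6]
opening: 0.0469
```

```bash
python3 - <<'E'
from st import *
st(); plate()
E
```

```text
t 15.55 q [-0.6   0.7   1.52  0.69  1.75  0.62] tcp [563.7  -4.1 119.9] z [-0.146  0.854 -0.5  ] y [ 0.083 -0.493 -0.866] open 0.0469 F [ 0.7 -0.7 -1.6] T [-0.57 -0.12  0.01]
finger end est [567.8 -28.  133.9] in mag: x 61.4 y -26.5 z 133.9
plate n 14884 tilt 29.6 normal [-0.081  0.487  0.869] along-foot comp 0.002 x-range about pivot [  7.8 145.2] height(70) 71.2 y range [-55.3  58.8]
```

Tilt is 29.6°, parallel to the fingers. I'll close gradually while shifting the tool so the plate stays put.

{"fn": "move_arm", "kwargs": {
  "steps": [
    {"tx": 0, "ty": 0, "tz": 0, "rx": 0, "ry": 0, "rz": 0, "claw": 0.5},
    {"tx": 0.2, "ty": -1.2, "tz": -2.1, "rx": 0, "ry": 0, "rz": 0, "claw": 0.55},
    {"tx": 0.2, "ty": -1.2, "tz": -2.1, "rx": 0, "ry": 0, "rz": 0, "claw": 0.6},
    {"tx": 0.2, "ty": -1.2, "tz": -2.1, "rx": 0, "ry": 0, "rz": 0, "claw": 0.65},
    {"tx": 0.2, "ty": -1.2, "tz": -2.1, "rx": 0, "ry": 0, "rz": 0, "claw": 0.7},
    {"tx": 0.2, "ty": -1.2, "tz": -2.1, "rx": 0, "ry": 0, "rz": 0, "claw": 0.75},
    {"tx": 0.2, "ty": -1.2, "tz": -2.1, "rx": 0, "ry": 0, "rz": 0, "claw": 0.8},
    {"tx": 0.2, "ty": -1.2, "tz": -2.1, "rx": 0, "ry": 0, "rz": 0, "claw": 0.84},
    {"tx": 0.2, "ty": -1.2, "tz": -2.1, "rx": 0, "ry": 0, "rz": 0, "claw": 0.87},
    {"tx": 0, "ty": 0, "tz": 0, "rx": 0, "ry": 0, "rz": 0, "claw": 0.9},
    {"tx": 0, "ty": 0, "tz": 0, "rx": 0, "ry": 0, "rz": 0, "claw": 0.94},
    {"tx": 0, "ty": 0, "tz": 0, "rx": 0, "ry": 0, "rz": 0, "claw": 1}
  ]
}}

```text
time_s: 16.9
tcp_pos: [0.5651, -0.0132, 0.1032]
tool_rot: [-0.498, 0.863, 0.073, -0.043]
ft_force: [-0.1, 1.1, -2.1]
opening: 0.007
```

```bash
python3 - <<'E'
from st import *
st(); plate()
E
```

```text
t 16.9 q [-0.61  0.72  1.51  0.68  1.74  0.6 ] tcp [565.1 -13.2 103.2] z [-0.146  0.854 -0.5  ] y [ 0.083 -0.493 -0.866] open 0.007 F [-0.1  1.1 -2.1] T [-0.64 -0.11 -0.05]
finger end est [569.2 -37.1 117.2] in mag: x 70.6 y -26.6 z 117.2
plate n 15341 tilt 29.8 normal [-0.082  0.49   0.868] along-foot comp 0.002 x-range about pivot [  7.9 145.4] height(70) 71.2 y range [-55.4  58.7]
```

Gripped, with the tilt unchanged. I'll compute the arc about the foot edge.

```bash
python3 - <<'E'
from st import *
p,Rm=st(); d=p-O; a=-np.radians(4); q=d.copy(); tot=np.zeros(3)
for i in range(15):
    n=Ro.from_rotvec(u/np.linalg.norm(u)*a).apply(q); print(i,np.round(n-q,1)); q=n
print("rot per row",np.round(u*a,4))
E
```

```text
t 17.05 q [-0.61  0.72  1.51  0.68  1.74  0.6 ] tcp [565.2 -13.2 103.1] z [-0.146  0.854 -0.5  ] y [ 0.083 -0.493 -0.866] open 0.007 F [ 1.2  1.7 -4. ] T [-0.54 -0.13 -0.09]
finger end est [569.2 -37.1 117.1] in mag: x 70.7 y -26.6 z 117.1
0 [-1.2  7.2  3. ]
1 [-1.3  7.4  2.5]
2 [-1.3  7.5  1.9]
3 [-1.3  7.7  1.4]
4 [-1.3  7.7  0.9]
5 [-1.3  7.8  0.3]
6 [-1.3  7.8 -0.2]
7 [-1.3  7.7 -0.8]
8 [-1.3  7.7 -1.3]
9 [-1.3  7.6 -1.9]
10 [-1.3  7.4 -2.4]
11 [-1.2  7.2 -2.9]
12 [-1.2  7.  -3.4]
13 [-1.2  6.8 -3.9]
14 [-1.1  6.5 -4.4]
rot per row [-0.0688 -0.0118 -0.    ]
```

{"fn": "move_arm", "kwargs": {
  "steps": [
    {"tx": -1.2, "ty": 7.2, "tz": 3.0, "rx": -0.0688, "ry": -0.0118, "rz": 0, "claw": 1},
    {"tx": -1.3, "ty": 7.4, "tz": 2.5, "rx": -0.0688, "ry": -0.0118, "rz": 0, "claw": 1},
    {"tx": -1.3, "ty": 7.5, "tz": 1.9, "rx": -0.0688, "ry": -0.0118, "rz": 0, "claw": 1},
    {"tx": -1.3, "ty": 7.7, "tz": 1.4, "rx": -0.0688, "ry": -0.0118, "rz": 0, "claw": 1},
    {"tx": 0, "ty": 0, "tz": 0, "rx": 0, "ry": 0, "rz": 0, "claw": 1},
    {"tx": 0, "ty": 0, "tz": 0, "rx": 0, "ry": 0, "rz": 0, "claw": 1},
    {"tx": 0, "ty": 0, "tz": 0, "rx": 0, "ry": 0, "rz": 0, "claw": 1}
  ]
}}

```text
time_s: 17.75
tcp_pos: [0.56, 0.0158, 0.1122]
tool_rot: [-0.374, 0.924, 0.078, -0.032]
ft_force: [-0.9, -1.1, 2.0]
opening: 0.0071
```

```bash
python3 - <<'E'
from st import *
st(); plate()
E
```

```text
t 17.75 q [-0.5   0.55  1.59  0.58  1.55  0.72] tcp [560.   15.8 112.2] z [-0.117  0.686 -0.718] y [ 0.119 -0.708 -0.696] open 0.0071 F [-0.9 -1.1  2. ] T [-0.24  0.23  0.25]
finger end est [563.3  -3.4 132.3] in mag: x 36.4 y -26.8 z 132.3
plate n 16056 tilt 45.7 normal [-0.119  0.706  0.698] along-foot comp 0.002 x-range about pivot [  9.1 147. ] height(70) 70.6 y range [-55.9  58.1]
```

{"fn": "move_arm", "kwargs": {
  "steps": [
    {"tx": -1.3, "ty": 7.7, "tz": 0.9, "rx": -0.0688, "ry": -0.0118, "rz": 0, "claw": 1},
    {"tx": -1.3, "ty": 7.8, "tz": 0.3, "rx": -0.0688, "ry": -0.0118, "rz": 0, "claw": 1},
    {"tx": -1.3, "ty": 7.8, "tz": -0.2, "rx": -0.0688, "ry": -0.0118, "rz": 0, "claw": 1},
    {"tx": -1.3, "ty": 7.7, "tz": -0.8, "rx": -0.0688, "ry": -0.0118, "rz": 0, "claw": 1},
    {"tx": -1.3, "ty": 7.7, "tz": -1.3, "rx": -0.0688, "ry": -0.0118, "rz": 0, "claw": 1},
    {"tx": -1.3, "ty": 7.6, "tz": -1.9, "rx": -0.0688, "ry": -0.0118, "rz": 0, "claw": 1},
    {"tx": -1.3, "ty": 7.4, "tz": -2.4, "rx": -0.0688, "ry": -0.0118, "rz": 0, "claw": 1},
    {"tx": 0, "ty": 0, "tz": 0, "rx": 0, "ry": 0, "rz": 0, "claw": 1},
    {"tx": 0, "ty": 0, "tz": 0, "rx": 0, "ry": 0, "rz": 0, "claw": 1},
    {"tx": 0, "ty": 0, "tz": 0, "rx": 0, "ry": 0, "rz": 0, "claw": 1}
  ]
}}

```text
time_s: 18.9
tcp_pos: [0.5504, 0.0721, 0.1076]
tool_rot: [-0.142, 0.986, 0.083, -0.013]
ft_force: [-2.0, 5.6, 9.0]
opening: 0.0069
```

```bash
python3 - <<'E'
from st import *
st(); c=plate(); cv2.imwrite("pics/s8.png",cv2.resize(c[60:330,150:510],(800,600),interpolation=cv2.INTER_CUBIC))
E
```

```text
t 18.9 q [-0.19  0.35  1.68  0.29  1.22  1.1 ] tcp [550.4  72.1 107.6] z [-0.048  0.278 -0.959] y [ 0.159 -0.946 -0.283] open 0.0069 F [-2.   5.6  9. ] T [1.49 0.7  0.24]
finger end est [551.7  64.3 134.5] in mag: x -32.3 y -26.7 z 134.5
plate n 12555 tilt 73.0 normal [-0.161  0.942  0.293] along-foot comp 0.001 x-range about pivot [ 13.3 149. ] height(70) 74.4 y range [-55.5  57.4]
```

View pics/s8.png

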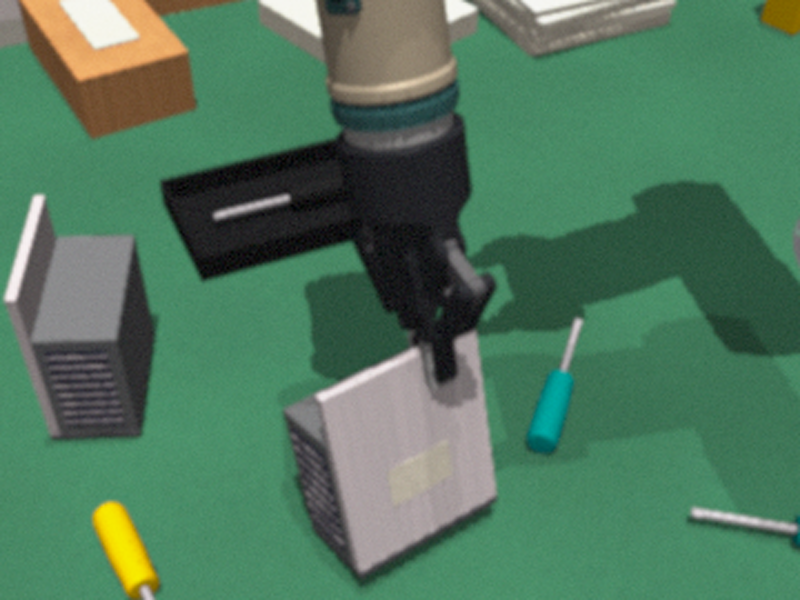

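At tilt 73° the tab is held and 9 N presses the foot edge down. I'll relieve it slightly and do the last part slowly.

```bash
python3 - <<'E'
from st import *
p,Rm=st(); d=p-O-np.array([-.5,3.5,0]); a=-np.radians(2.5); q=d.copy()
for i in range(7):
    n=Ro.from_rotvec(u/np.linalg.norm(u)*a).apply(q); print(i,np.round(n-q,1)); q=n
print(np.round(u*a,4))
E
```

```text
t 19.05 q [-0.19  0.35  1.68  0.29  1.22  1.1 ] tcp [550.4  72.  107.7] z [-0.048  0.279 -0.959] y [ 0.159 -0.946 -0.283] open 0.0069 F [-2.9  5.   8.5] T [1.55 0.72 0.2 ]
finger end est [551.7  64.2 134.5] in mag: x -32.1 y -26.7 z 134.5
0 [-0.8  4.6 -1.7]
1 [-0.8  4.5 -1.9]
2 [-0.8  4.4 -2.1]
3 [-0.7  4.3 -2.3]
4 [-0.7  4.2 -2.5]
5 [-0.7  4.1 -2.7]
6 [-0.7  4.  -2.8]
[-0.043  -0.0074 -0.    ]
```

{"fn": "move_arm", "kwargs": {
  "steps": [
    {"tx": 0, "ty": 0, "tz": 1, "rx": 0, "ry": 0, "rz": 0, "claw": 1},
    {"tx": -0.8, "ty": 4.6, "tz": -1.7, "rx": -0.043, "ry": -0.0074, "rz": 0, "claw": 1},
    {"tx": -0.8, "ty": 4.5, "tz": -1.9, "rx": -0.043, "ry": -0.0074, "rz": 0, "claw": 1},
    {"tx": -0.8, "ty": 4.4, "tz": -2.1, "rx": -0.043, "ry": -0.0074, "rz": 0, "claw": 1},
    {"tx": -0.7, "ty": 4.3, "tz": -2.3, "rx": -0.043, "ry": -0.0074, "rz": 0, "claw": 1},
    {"tx": 0, "ty": 0, "tz": 0, "rx": 0, "ry": 0, "rz": 0, "claw": 1},
    {"tx": 0, "ty": 0, "tz": 0, "rx": 0, "ry": 0, "rz": 0, "claw": 1},
    {"tx": 0, "ty": 0, "tz": 0, "rx": 0, "ry": 0, "rz": 0, "claw": 1}
  ]
}}

```text
time_s: 19.85
tcp_pos: [0.5476, 0.0886, 0.0997]
tool_rot: [-0.054, 0.995, 0.083, -0.005]
ft_force: [-2.7, 4.9, 4.8]
opening: 0.007
```

```bash
python3 - <<'E'
from st import *
st(); plate()
E
```

```text
t 19.85 q [-0.04  0.33  1.71  0.12  1.13  1.31] tcp [547.6  88.6  99.7] z [-0.019  0.107 -0.994] y [ 0.165 -0.98  -0.109] open 0.007 F [-2.7  4.9  4.8] T [1.11 0.66 0.05]
finger end est [548.1  85.6 127.5] in mag: x -53.9 y -26.7 z 127.5
plate n 496 tilt -11.6 normal [ 0.031 -0.198  0.98 ] along-foot comp -0.003 x-range about pivot [-85.7 -77.8] height(70) 144.0 y range [-11.7  59.1]
```

```bash
sed -i 's/(c.min(2)>140)/(c.min(2)>75)\&(c.max(2).astype(int)-c.min(2)<45)/; s/W\[...,1\]>-.16/W[...,1]>.06/' st.py; python3 - <<'E'
from st import *
plate()
E
```

```text
plate n 10592 tilt 83.2 normal [-0.165  0.979  0.118] along-foot comp 0.003 x-range about pivot [ 26.8 150.5] height(70) 72.3 y range [-56.1  60. ]
```

{"fn": "move_arm", "kwargs": {
  "steps": [
    {"tx": -0.4, "ty": 2.1, "tz": -1.2, "rx": -0.0215, "ry": -0.0037, "rz": 0, "claw": 1},
    {"tx": -0.4, "ty": 2.1, "tz": -1.3, "rx": -0.0215, "ry": -0.0037, "rz": 0, "claw": 1},
    {"tx": -0.4, "ty": 2.1, "tz": -1.3, "rx": -0.0215, "ry": -0.0037, "rz": 0, "claw": 1},
    {"tx": -0.4, "ty": 2.1, "tz": -1.3, "rx": -0.0215, "ry": -0.0037, "rz": 0, "claw": 1},
    {"tx": 0, "ty": 0, "tz": 0, "rx": 0, "ry": 0, "rz": 0, "claw": 1},
    {"tx": 0, "ty": 0, "tz": 0, "rx": 0, "ry": 0, "rz": 0, "claw": 1},
    {"tx": 0, "ty": 0, "tz": 0, "rx": 0, "ry": 0, "rz": 0, "claw": 1}
  ]
}}

```text
time_s: 20.85
tcp_pos: [0.5462, 0.097, 0.0945]
tool_rot: [-0.011, 0.996, 0.083, -0.001]
ft_force: [-2.8, 5.7, 5.9]
opening: 0.007
```

```bash
python3 - <<'E'
from st import *
st();plate()
E
```

```text
t 20.85 q [0.03 0.33 1.71 0.02 1.1  1.43] tcp [546.2  97.   94.5] z [-0.004  0.022 -1.   ] y [ 0.165 -0.986 -0.022] open 0.007 F [-2.8  5.7  5.9] T [1.22 0.68 0.08]
finger end est [546.3  96.4 122.5] in mag: x -64.9 y -26.6 z 122.5
plate n 8702 tilt 88.1 normal [-0.165  0.986  0.033] along-foot comp 0.004 x-range about pivot [ 33.  150.8] height(70) 72.5 y range [-55.2  60. ]
```

{"fn": "move_arm", "kwargs": {
  "steps": [
    {"tx": -0.2, "ty": 1.1, "tz": -0.8, "rx": -0.0115, "ry": -0.002, "rz": 0, "claw": 1},
    {"tx": -0.2, "ty": 1.1, "tz": -0.8, "rx": -0.0115, "ry": -0.002, "rz": 0, "claw": 1},
    {"tx": -0.2, "ty": 1.0, "tz": -0.8, "rx": -0.01, "ry": -0.0017, "rz": 0, "claw": 1},
    {"tx": 0, "ty": 0, "tz": 0, "rx": 0, "ry": 0, "rz": 0, "claw": 1},
    {"tx": 0, "ty": 0, "tz": 0, "rx": 0, "ry": 0, "rz": 0, "claw": 1},
    {"tx": 0, "ty": 0, "tz": 0, "rx": 0, "ry": 0, "rz": 0, "claw": 1}
  ]
}}

```text
time_s: 21.6
tcp_pos: [0.5459, 0.0995, 0.0928]
tool_rot: [0.006, 0.997, 0.083, 0.001]
ft_force: [-3.2, 4.0, 10.0]
opening: 0.0071
```

```bash
python3 - <<'E'
from st import *
st();plate()
E
```

```text
t 21.6 q [ 0.06  0.33  1.72 -0.01  1.09  1.47] tcp [545.9  99.5  92.8] z [ 0.002 -0.012 -1.   ] y [ 0.165 -0.986  0.013] open 0.0071 F [-3.2  4.  10. ] T [1.14 0.95 0.1 ]
finger end est [545.8  99.8 120.8] in mag: x -68.3 y -26.6 z 120.8
plate n 7980 tilt 89.7 normal [-0.164  0.986  0.005] along-foot comp 0.005 x-range about pivot [ 35.1 150.9] height(70) 72.6 y range [-54.9  60.1]
```

The tilt is 89.7° and the base is pressing on the bench. I'll release gently and rise.

{"fn": "move_arm", "kwargs": {
  "steps": [
    {"tx": 0, "ty": 0, "tz": 0, "rx": 0, "ry": 0, "rz": 0, "claw": 0.9},
    {"tx": 0, "ty": 0, "tz": 0, "rx": 0, "ry": 0, "rz": 0, "claw": 0.85},
    {"tx": 0, "ty": 0, "tz": 0, "rx": 0, "ry": 0, "rz": 0, "claw": 0.8},
    {"tx": 0, "ty": 0, "tz": 0, "rx": 0, "ry": 0, "rz": 0, "claw": 0.75},
    {"tx": 0, "ty": 0, "tz": 0, "rx": 0, "ry": 0, "rz": 0, "claw": 0.7},
    {"tx": 0, "ty": 0, "tz": 0, "rx": 0, "ry": 0, "rz": 0, "claw": 0.7}
  ]
}}

```text
time_s: 22.35
tcp_pos: [0.5458, 0.0992, 0.092]
tool_rot: [0.008, 0.996, 0.084, 0.001]
ft_force: [-0.8, 0.6, 0.2]
opening: 0.0254
```

```bash
python3 - <<'E'
from st import *
st();plate()
E
```

```text
t 22.35 q [ 0.07  0.33  1.72 -0.02  1.09  1.48] tcp [545.8  99.2  92. ] z [ 0.004 -0.016 -1.   ] y [ 0.168 -0.986  0.016] open 0.0254 F [-0.8  0.6  0.2] T [ 0.01 -0.02 -0.04]
finger end est [545.7  99.6 119.9] in mag: x -68.2 y -26.7 z 119.9
plate n 7918 tilt 89.7 normal [-0.162  0.987  0.005] along-foot comp 0.007 x-range about pivot [ 35.4 151.1] height(70) 72.0 y range [-54.1  60.2]
```

Standing free, with forces at zero. I'll lift straight up and back off.

{"fn": "move_arm", "kwargs": {
  "steps": [
    {"tx": 0, "ty": 0, "tz": 10, "rx": 0, "ry": 0, "rz": 0, "claw": 0.7},
    {"tx": 0, "ty": 0, "tz": 20, "rx": 0, "ry": 0, "rz": 0, "claw": 0.7},
    {"tx": 0, "ty": 0, "tz": 30, "rx": 0, "ry": 0, "rz": 0, "claw": 0.7},
    {"tx": 0, "ty": 0, "tz": 40, "rx": 0, "ry": 0, "rz": 0, "claw": 0.7},
    {"tx": 0, "ty": 0, "tz": 40, "rx": 0, "ry": 0, "rz": 0, "claw": 0.7},
    {"tx": -30, "ty": 0, "tz": 20, "rx": 0, "ry": 0, "rz": 0, "claw": 0.7},
    {"tx": -40, "ty": 0, "tz": 0, "rx": 0, "ry": 0, "rz": 0, "claw": 0.7},
    {"tx": -40, "ty": 0, "tz": 0, "rx": 0, "ry": 0, "rz": 0, "claw": 0.7},
    {"tx": -30, "ty": 0, "tz": 0, "rx": 0, "ry": 0, "rz": 0, "claw": 0.7},
    {"tx": 0, "ty": 0, "tz": 0, "rx": 0, "ry": 0, "rz": 0, "claw": 0.7},
    {"tx": 0, "ty": 0, "tz": 0, "rx": 0, "ry": 0, "rz": 0, "claw": 0.7}
  ]
}}

```text
time_s: 23.6
tcp_pos: [0.4059, 0.0995, 0.2533]
tool_rot: [0.008, 0.996, 0.084, 0.003]
ft_force: [0.5, 0.4, 0.1]
opening: 0.0257
```

```bash
python3 - <<'E'
from st import *
st();c=plate()
c2,W2,k2=snap("top"); z=W2[...,2]; g=c2.astype(int)
m=roi(W2,445,505,230,330)&(g.min(2)>80)&(z<.06); print("blade in tray",m.sum(),rect(W2[m][:,:2]),"z",np.nanpercentile(z[m],[50,95]))
m=roi(W2,430,520,215,345)&(z>.03)&(z<.08); print("above .03 in tray area",m.sum(), np.nanmax(z[roi(W2,450,500,240,325)]))
cv2.imwrite("pics/s9.png",np.hstack([cv2.resize(c[60:420,100:580],(400,300)),cv2.resize(c2[120:390,160:520],(400,300))]))
E
```

```text
t 23.6 q [ 0.09  0.    1.71 -0.02  1.42  1.49] tcp [405.9  99.5 253.3] z [ 0.007 -0.016 -1.   ] y [ 0.168 -0.986  0.017] open 0.0257 F [0.5 0.4 0.1] T [-0.05 -0.04 -0.02]
finger end est [405.7  99.9 281.3] in mag: x -92.1 y -164.6 z 281.3
plate n 9261 tilt 89.7 normal [-0.162  0.987  0.005] along-foot comp 0.007 x-range about pivot [ 35.3 151.1] height(70) 72.1 y range [-55.4  60. ]
blade in tray 174 (array([ 559.7, -316.5]), array([12.6, 80.3]), 88.1, [[519.0, -322.0], [600.0, -324.0], [600.0, -312.0], [520.0, -309.0]]) z [0.01960429 0.02433777]
above .03 in tray area 523 0.03688953536071725
```

View pics/s9.png

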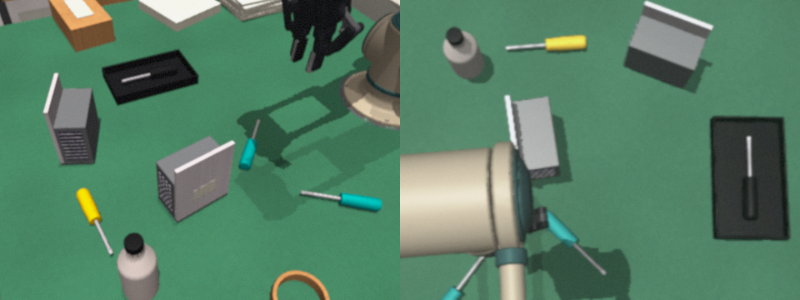

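The magazine stands upright on its base (left half, at about (195,185)). The screwdriver lies wholly inside the tray (right half, at about (749,178)). The spare, bottle and tape look undisturbed, and the arm is clear. Handing in.

```bash
python3 -c "
from bench import ctrl
print(ctrl.sign_off())"
```

```text
the job is handed in; nothing more can be done
None
```

The black screwdriver is in the tray, the fallen magazine stands upright on its base, and the job is handed in; sign-off gave no verdict. I moved the screwdriver first. I then gripped the magazine by its tab and turned it about its foot edge under full hold, releasing only once the base was pressing on the bench.

**What went wrong on the way:**
- My first two move calls were refused, because rows must give every field. Nothing moved.
- The first grasp on the screwdriver closed on air. Depth images put the finger ends about 28 mm short of the reported tool point. I corrected for that, and the second grasp held.

**Last checks:**
- **Magazine:** the camera fit gave a tilt of 89.7° from lying, so about 0.3° (0.005 rad) off vertical. This did not change on release, when the forces fell to about zero.
- **Foot position:** the foot slid roughly 2 mm along the bench while tipping. I did not measure its height separately. The tab's top edge read about 151 mm against a nominal 150.
- **Screwdriver:** the blade measured x 519–600 mm and y about -317 mm, inside the tray's walls (x 411–632, y -379 to -246). The highest point in the tray read 37 mm. That is more than the handle should reach and close to the 40 mm limit; I put it down to depth noise, since the handle is 26 mm thick on a 4 mm floor.
- **Other objects:** the spare magazine, bottle and tape roll look unmoved in the last picture; I did not re-measure them.
- **Time:** about 24 s of the 64 s were used.

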